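# Draw the heat sink bar out through the supply's hatch

### The job

The power supply on the bench stands open with a loose heat sink bar inside, longer than the hatch opening. Before moving the bar, cut the bench power by pressing the mushroom stop button all the way down; then tilt the bar and draw it out diagonally, one end first and without forcing it against the cover, and finish while still holding it up in the gripper, level, still and at least a hand's breadth above the case, clear of everything. Leave the other things on the bench where they are.

Things in the scene. Friction and masses are not known exactly. Their poses are not given: they have to be found in the camera images.
- supply: Fixed bench power supply, grey sheet-metal case 216 x 370 x 78 mm (x, y, z); aluminium front panel with knobs at -y. Origin: centre of its underside on the bench. Inside is one clear space: floor at z = 10 mm, end walls at y = +-182 mm, side walls at x = +-105 mm; a row of components up to 32 mm tall stands along each side wall (|x| over 86 mm, |y| under 60 mm). Its yaw varies.
- cover: The supply's flat fixed top cover, 3 mm sheet, its top face 78 mm and its underside 75 mm above the bench, with one rectangular hatch opening right through its middle: 170 mm along the supply's x by 130 mm along its y. Origin: centre of the opening, level with the cover's underside; axes as the supply.
- heatsink: Loose finned aluminium bar, straight, 30 x 230 x 25 mm (x, y, z), about 0.22 kg, even along its length. Origin: centre of its underside; fins run lengthwise (y) on top, the flanks (+-x, 30 mm apart) are flat to grip. It starts flat on the supply's floor, within 4 degrees of the supply's y axis and 30 mm of its middle along it (8 mm across), both ends hidden under the cover.
- end_a (a point): Middle of the bar's +y end face (115 mm from its middle, 12.5 mm above its underside).
- end_b (a point): Middle of the bar's -y end face (115 mm from its middle, 12.5 mm above its underside).
- stop_station: Fixed grey box 72 x 72 x 52 mm with a black mushroom push button on top and a 20 mm cable gland on its +x side. Origin: centre of its underside on the bench. It stands to the left or to the right of the supply.
- stop_top (a point): Middle of the top of the mushroom head (40 mm across, slightly domed); 84.5 mm above the bench when up, and it goes down with the head.
- stop_button (a joint): How far the mushroom head is pressed: 0 up, 0.008 m fully down on its stop. A spring (3 N at first, about 8 N at the stop) pushes it back up on release; the power stays off.
- spool: Loose solder spool standing on end, 54 mm across, 45 mm tall; leave it. Origin: centre of its underside.
- dropper: Loose small plastic bottle, 40 mm across, 85 mm tall; leave it. Origin: centre of its underside.
- driver: Loose screwdriver 180 mm long lying on the bench; leave it. Origin: under its middle.
Things that resemble listed ones, but are neither listed nor needed, are in the scene too. Of the things that look like the stop_station, take the one that is farthest to the robot's right at the start.

How it is judged:
On the way, in this order (a step that is already met when the one before it is completed fails the run):
1. the mushroom head is pressed down to its stop while the bar still lies where it was (value of joint stop_button above 0.0068 m and distance of heatsink from where it was at the start of the episode below 0.008 m), for 0.1 s.
2. one end of the bar is out above the cover while the other is still under it (((height (world z) of end_a above 0.09 m and height (world z) of end_b below 0.07 m) or (height (world z) of end_b above 0.09 m and height (world z) of end_a below 0.07 m))), for 0.1 s.
At the end, for the whole second after the job is handed in: The bar is held between the fingers, level within 15 degrees and still (under 30 mm/s), both ends at least 70 mm above the supply's cover (148 mm above the bench), touching neither the supply nor the stop station; spool, bottle and screwdriver are within 30 mm of where they were (height (world z) of each of end_a, end_b above 0.148 m and angle between heatsink's own z axis and vertical below 0.26 rad and contact force between the fingers and heatsink above 2 N and contact force between heatsink and supply below 0.1 N and contact force between heatsink and stop_station below 0.1 N and linear speed of heatsink below 0.03 m/s and distance of each of spool, dropper, driver from where it was at the start of the episode below 0.03 m); the arm keeps its last pose, push and grip.
It fails at once if the bar is forced against the cover with more than 30 N (contact force between heatsink and cover above 30 N).
It fails at once if a bystander is moved more than 30 mm (distance of any of spool, dropper, driver from where it was at the start of the episode above 0.03 m).
It also fails if it takes over 54 s, if anything falls off the work surface, if the arm or the gripper's body presses on something with over 40 N, if the wrist force passes 120 N, or if a joint passes its speed limit or range.

### The arm

A 6-joint arm with a two-finger parallel gripper is mounted at the origin on the work surface. World frame = base frame: x ahead of the robot, y to its left, z up, the work surface at z = 0. Lengths are in m, angles in rad, forces in N, time in s.
With the tool pointing down it reaches from about 0.3 to 0.775 m from the base axis. Payload 14.6 kg.
Tool frame: the origin (TCP) lies at the very end of the fingers, on their centre line; the grasp point (between the pads) lies 19 mm behind it; z points along the fingers, y is the line along which they close (so a half turn about z gives the same grasp; the last joint's range is limited). The gripper opens to 94 mm and grips with 3 to 60 N. Pads are 16 mm wide; open, the fingers measure 119 mm over their backs; the gripper's body (75 mm by 177 mm) begins 78 mm behind the grasp point.
Start: joints at [1.053, 0.3, 1.521, -0, 1.321, -0.067], TCP at [0.24, 0.495, 0.205] pointing down, gripper open.
Joint ranges: [-3.03, 3.03], [-0.79, 2.21], [0.23, 2.52], [-1.04, 4.18], [0, 3.07], [-2.55, 2.55]. Speed limits (rad/s): [2.22, 2.22, 2.57, 3.14, 3.14, 3.14].

### API

Orientations are given as [roll, pitch, yaw] about the fixed x, y, z axes, in that order (R = Rz(yaw) Ry(pitch) Rx(roll)).
In Python, from station import ctrl, camera, camera_info, finder gives the robot as it stands.
- The arm moves only by the tool carry_out, never from a script. Its argument "motion" is a list of rows, each a list of 2 entries, a list of its own where there are three numbers: the shift along the tool's x, y, z as a fraction of full scale, then the turn about the tool's z as a fraction of full scale. A call has 1 to 12 rows; each row is the pose to reach, as a shift and turn from the pose commanded when the call began, along the tool's axes at that moment, turning the shorter way round; what a row does not reach only later rows make up. Full scale, the value 1, is 200 mm for a shift and 360 degrees for a turn. A row lasts 1/10 s, in which the tool goes at most 50 mm and 8.59 degrees, less where a joint would pass 70% of its speed; a pose out of reach is approached as far as the arm can. A call with a number of a shift or a turn outside -1 to 1 is refused whole. A call with a gripper value outside its range is refused whole. "hand" is the closure, from -1 (fully open) to 1 (shut), set as the call begins (left out, the last holds). The fingers move at their own pace and stop on an object; "force" is the grip in N (left out, the last holds). Time passes only in rows, so rows that repeat a pose let the fingers close. It gives the time, the measured TCP pose, the force, the opening and the grip force at its end, in the units of the state.
- ctrl.get_obs(): the state, without advancing time (a new reading comes with each control period).
- camera(name): name is "side" or "top"; returns (picture, depth): 400x640x3 uint8, blue, green, red; 400x640 float32, m along the optical axis (not along the pixel's ray), 0 where there is no reading.
- camera_info(name): a dict with "camera_matrix" (3x3 intrinsics, pixels), "origin" and "attitude" of the camera in the world. Camera axes: x right, y down, z forward; pixel columns grow to the right and rows downward; lengths in m; the calibration is good to about 2 mm. A picture is of the moment at which its call begins. camera_info takes no time and is no camera call.
- ctrl.hand_in(): hands the job in; it is judged then, once.
Trained networks look in the newest picture that a camera, given by its name, has taken for a name from the list of things; names that differ only in an ending like _2 or _b are one class to them, and where a whole thing is asked for, a point or a joint stands for the part that bears it (a point fixed in the world has none). Each returns a list of dicts, best first, with "conf" (0 to 1); they miss things now and then, are a little off and sometimes report something else, mostly with a low value. They report only what shows in the picture. A call takes as long as a camera call. They do not tell look-alikes from the thing itself.
- finder.boxes_of(camera, query): "location" ([column, row] in pixels, amid what is visible of it).
- finder.cut_out(camera, query): "mask" (400x640 bool, what is visible of it) and "location" ([column, row] in pixels, amid what is visible of it).
- finder.pinpoint(camera, query): "location" ([column, row] in pixels: a listed point, or the origin of a listed thing).
The state is a dict: "time_s": time; "qpos": joint angles; "joint_vel": joint speeds; "tau": joint torques, N m; "ee_pos": TCP position; "eef_rot": TCP orientation; "force": force on the tool from outside, world axes, zero at the start; "moment": the same for the moment, N m; "grip_width": finger opening in m; "grip_force": force on a finger pad.
Only numpy, scipy, OpenCV 4.12 (cv2) and the standard library are available. Lean on these libraries where they do the work, as an engineer would, in place of code of your own. Each camera call takes 0.05 s, during which the arm holds its last target. There are 200 camera calls.

## Working session

There is one attempt and no reset: what is moved stays moved. The work goes in short steps, Python scripts to look and compute and a tool call to move; the robot and the scene stay as the last step left them, time stands still between calls to the robot, and variables do not carry over. Pictures are saved under pics/ and viewed, at most 10 in all, crops included, and the job is handed in when it is done.

Besides the shell and the picture viewer there is one more tool, called after "Request:" as a command line: name --argument value ..., lists and objects as JSON in quotes. carry_out: Moves the arm, as the interface text tells. Its arguments: {"type":"object","properties":{"motion":{"type":"array","items":{"type":"array"}},"hand":{"type":"number"},"force":{"type":"number"}},"required":["motion"]}

```bash
mkdir -p pics; ls
cat > h.py <<'E'
import numpy as np, cv2
from station import ctrl, camera, camera_info, finder
from scipy.spatial.transform import Rotation as R
def cam(n):
    i=camera_info(n); return i
def att(i):
    a=np.array(i["attitude"],float)
    if a.shape==(3,3): return a
    if a.size==3: return R.from_euler('xyz',a).as_matrix()
    return R.from_quat(a).as_matrix()
def world(n,px,d):
    i=cam(n);K=np.array(i["camera_matrix"]);px=np.atleast_2d(px).astype(float);d=np.atleast_1d(d)
    c=np.c_[(px[:,0]-K[0,2])/K[0,0],(px[:,1]-K[1,2])/K[1,1],np.ones(len(px))]*d[:,None]
    return c@att(i).T+np.array(i["origin"])
def atz(n,px,z):
    o=np.array(cam(n)["origin"]);p=world(n,px,np.ones(len(np.atleast_2d(px))))-o
    return o+p*((z-o[2])/p[:,2])[:,None]
E
python3 - <<'E'
from h import *
for n in("top","side"):
    p,d=camera(n);cv2.imwrite(f"pics/{n}0.png",p);np.save(n+"0.npy",d);print(camera_info(n))
    for q in("supply","cover","heatsink","stop_station","stop_top","spool","dropper","driver","end_a","end_b"):
        for r in finder.pinpoint(n,q)[:4]:
            l=np.array(r["location"]);u,v=np.clip(l.astype(int),0,[639,399]);print(n,q,round(r["conf"],2),l.round(1),world(n,l,d[v,u]).round(3))
print(ctrl.get_obs())
E
```

```text
pics
{'camera_matrix': array([[469.16231006,   0.        , 319.49883029],
       [  0.        , 469.16231006, 199.67881849],
       [  0.        ,   0.        ,   1.        ]]), 'origin': array([0.23794199, 0.09137077, 1.36514719]), 'attitude': array([-2.92051620e+00, -1.94198607e-03, -1.65750527e+00])}
top supply 0.56 [320.8 202.7] [[0.53  0.06  0.019]]
top heatsink 0.82 [318.9 195.2] [[0.552 0.063 0.023]]
top stop_station 0.93 [178.3 284.9] [[0.326 0.472 0.052]]
top stop_station 0.92 [210.7 230.9] [[0.463 0.371 0.081]]
top stop_station 0.66 [153.2 229.4] [[0.487 0.54  0.05 ]]
top stop_top 0.56 [203.4 224.7] [[0.481 0.389 0.086]]
top stop_top 0.44 [168.  279.4] [[0.341 0.49  0.083]]
top spool 0.63 [459.5 214.5] [[ 0.455 -0.333  0.045]]
top dropper 0.82 [466.1 159.7] [[ 0.617 -0.378  0.043]]
top dropper 0.66 [201.9 223.6] [[0.485 0.393 0.086]]
top driver 0.68 [207.6 163.5] [[0.681 0.388 0.012]]
{'camera_matrix': array([[456.72598807,   0.        , 313.29584129],
       [  0.        , 456.72598807, 198.19721784],
       [  0.        ,   0.        ,   1.        ]]), 'origin': array([-0
[... 958 characters left out ...]
310.1 205.2] [[0.523 0.14  0.025]]
{'time_s': 1.1, 'qpos': array([ 1.05343644e+00,  2.99877971e-01,  1.52099461e+00,  1.48118542e-05,
        1.32072014e+00, -6.65753923e-02]), 'joint_vel': array([-0.00019969,  0.00015346, -0.00104325,  0.00237774, -0.00150616,
       -0.00098516]), 'tau': array([-1.95508546e-03, -5.31659460e+01, -3.52920234e+01,  7.07741920e-02,
        2.11730768e-02,  7.33477577e-06]), 'ee_pos': array([0.23960032, 0.49505363, 0.20545995]), 'eef_rot': array([ 3.14159177e+00, -1.43238955e-05,  2.69080449e+00]), 'force': array([ 0.46226174, -0.4264839 , -0.1242763 ]), 'moment': array([0.08954753, 0.00171223, 0.03052042]), 'grip_force': 0.0, 'grip_width': 0.09392320967088494}
```

View pics/top0.png

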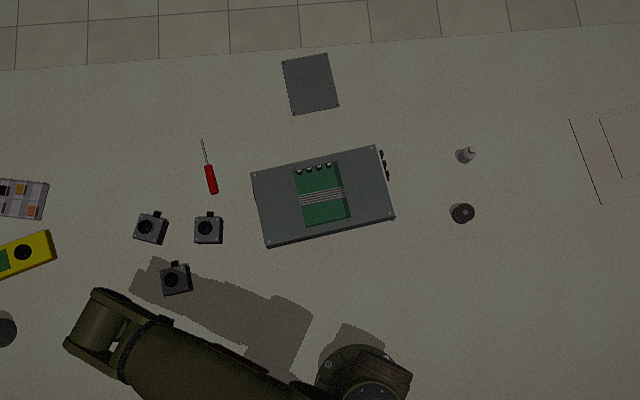

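View pics/side0.png

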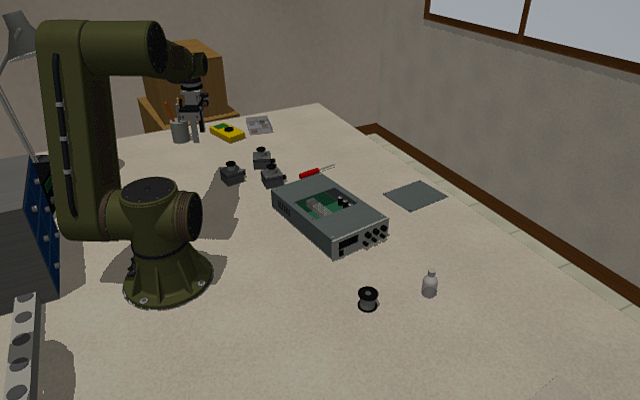

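The top view shows the open supply at (322,197), with the finned bar at (320,197) across the hatch. There are three look-alike stop boxes, at (151,228), (208,228) and (176,278). Robot's right is image right, so I want (208,228). The grey plate at (311,83) and the yellow meter's knob at (22,252) aren't needed. Next I'll measure the geometry and take a close crop.

Run:
```python
from h import *
p=cv2.imread("pics/top0.png");d=np.load("top0.npy")
vv,uu=np.mgrid[0:400,0:640];P=world("top",np.c_[uu.ravel(),vv.ravel()],d.ravel()).reshape(400,640,3)
box=(uu>235)&(uu<410)&(vv>130)&(vv<260)
m=box&(abs(P[...,2]-.078)<.008)
r=cv2.minAreaRect((P[m][:,:2]*1000).astype(np.float32));print("cover",r,np.median(P[m][:,2]))
hole=box&(P[...,2]<.06);n,l,s,c=cv2.connectedComponentsWithStats(hole.astype(np.uint8))
cm=np.array([[u,v] for u,v in zip(uu[m],vv[m])])
# hatch: project hole boundary at cover top z
mm=cv2.morphologyEx(m.astype(np.uint8),cv2.MORPH_OPEN,np.ones((3,3)))
cs,h=cv2.findContours(mm,cv2.RETR_CCOMP,cv2.CHAIN_APPROX_NONE)
for k,cc in enumerate(cs):
    if len(cc)>80:
        q=atz("top",cc[:,0],.078)[:,:2]*1000;print("contour",h[0][k][3],cv2.minAreaRect(q.astype(np.float32)))
camera("top")
for q in("heatsink",):
  for x in finder.cut_out("top",q)[:1]:
    k=x["mask"];print(q,x["conf"],k.sum(),"z",np.percentile(P[k][:,2],[5,50,95]));Q=atz("top",np.c_[uu[k],vv[k]],.035)[:,:2]*1000
    print(cv2.minAreaRect(Q.astype(np.float32)))
b=(uu>190)&(uu<230)&(vv>205)&(vv<250)&(P[...,2]>.07)
q=P[b];print("button",b.sum(),q.mean(0),np.percentile(q,[2,98],axis=0),cv2.minEnclosingCircle((q[:,:2]*1000).astype(np.float32)))
a=cv2.resize(p[195:260,180:240],None,fx=6,fy=6,interpolation=2);e=cv2.resize(p[130:260,235:410],None,fx=3,fy=3,interpolation=2)
o=np.zeros((400,900,3),np.uint8);o[:390,:360]=a;o[:390,370:895]=e;o=cv2.resize(np.clip(o*1.8,0,255).astype(np.uint8),(800,356));cv2.imwrite("pics/crop.png",o)
```

```text
cover ((544.0048828125, 54.98506164550781), (220.68272399902344, 378.17724609375), 8.532669067382812) 0.07716176304486266
contour -1 ((543.6368408203125, 54.91706848144531), (217.3545379638672, 376.64617919921875), 8.553059577941895)
contour 0 ((550.8379516601562, 58.68250274658203), (189.44715881347656, 135.07675170898438), 8.654597282409668)
heatsink 0.77 533 z [0.01307253 0.02770012 0.0369678 ]
((545.3262329101562, 54.858619689941406), (35.17731857299805, 134.1780242919922), 6.623315811157227)
button 170 [0.45903166 0.36857096 0.16522399] [[0.23794199 0.09137077 0.07559476]
 [0.49221911 0.40551667 1.36514719]] ((363.1375427246094, 247.1513214111328), 199.8538360595703)
```

View pics/crop.png

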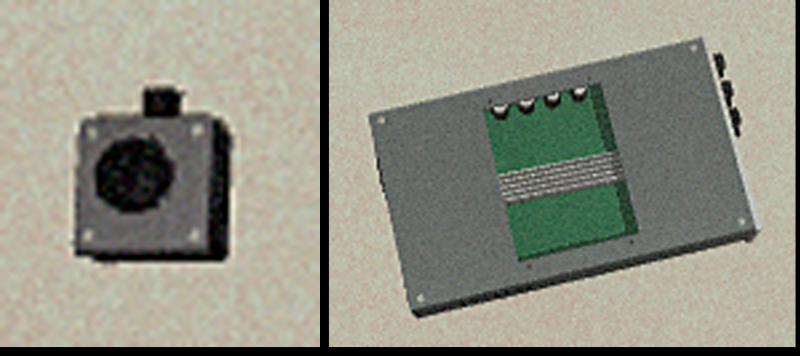

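Run:
```python
from h import *
C=np.array([.5437,.055]);t=np.radians(8.55);X=np.array([np.cos(t),np.sin(t)]);Y=np.array([-X[1],X[0]])
sf=lambda P:np.c_[(P[:,:2]-C)@X,(P[:,:2]-C)@Y,P[:,2]]*1000
p,d=camera("side")
vv,uu=np.mgrid[0:400,0:640]
r=finder.cut_out("side","heatsink")[0];k=r["mask"]&(d>0);
W=sf(world("side",np.c_[uu[k],vv[k]],d[k]));g=(W[:,2]>22)&(W[:,2]<45);W=W[g];print(r["conf"],len(W));print(np.percentile(W,[1,5,50,95,99],axis=0).round(1))
f=np.polyfit(W[:,1],W[:,0],1);print("x=f(y)",f)
a=world("side",np.c_[uu.ravel(),vv.ravel()],d.ravel());S=sf(a).reshape(400,640,3)
# section: highest z by y bins near bar line
for y in range(-70,150,8):
    b=(abs(S[...,1]-y)<4)&(abs(S[...,0]-np.polyval(f,y))<13)&(S[...,2]<65)
    if b.any():print(y,b.sum(),np.percentile(S[b][:,2],[10,90]).round(0),end=" | ")
cv2.imwrite("pics/side1.png",cv2.resize(np.clip(p[160:260,260:400]*1.6,0,255).astype(np.uint8),None,fx=5,fy=5,interpolation=2))
camera("top")
B=finder.cut_out("top","stop_top")
for x in B[:3]:
    k=x["mask"];print("st",x["location"],k.sum(),atz("top",np.c_[uu[k],vv[k]].mean(0),.083))
print("px205,228",atz("top",[[205,227.8]],.083))
print("pinpoint",[(x["location"],atz("top",x["location"],.0845).round(4)) for x in finder.pinpoint("top","stop_top")],[(x["location"],atz("side",x["location"],.0845).round(4)) for x in finder.pinpoint("side","stop_top")])
```

```text
0.62 192
[[-13.7  -6.4  22.7]
 [-12.7   1.5  24.1]
 [ -0.3  46.7  31.1]
 [ 19.4 101.5  35.9]
 [ 20.2 104.6  39.5]]
x=f(y) [0.01023343 0.59474032]
-14 1 [36. 36.] | -6 5 [31. 35.] | 2 11 [27. 35.] | 10 15 [21. 35.] | 18 14 [17. 35.] | 26 9 [23. 34.] | 34 12 [11. 33.] | 42 17 [16. 33.] | 50 17 [24. 37.] | 58 11 [10. 33.] | 66 12 [19. 36.] | 74 14 [12. 34.] | 82 14 [18. 34.] | 90 14 [12. 36.] | 98 14 [11. 33.] | 106 14 [20. 35.] | 114 9 [12. 33.] | 122 2 [8. 8.] | 130 4 [ 8. 11.] | 138 6 [ 6. 11.] | 146 6 [ 8. 12.] | st [169.0, 279.2] 169 [[0.34231237 0.48268315 0.083     ]]
st [203.8, 222.8] 152 [[0.47468573 0.38721414 0.083     ]]
st [147.8, 226.5] 181 [[0.4923289  0.55186238 0.083     ]]
px205,228 [[0.47273851 0.3859536  0.083     ]]
pinpoint [([204.8, 223.4], array([[0.4848, 0.3857, 0.0845]])), ([144.0, 226.7], array([[0.4901, 0.5532, 0.0845]])), ([166.6, 282.8], array([[0.3317, 0.4934, 0.0845]]))] [([259.9, 143.6], array([[0.5025, 0.5897, 0.0845]])), ([269.8, 163.8], array([[0.4727, 0.3952, 0.0845]])), ([232.2, 159.9], array([[0.3525, 0.4949, 0.0845]]))]
```

View pics/side1.png

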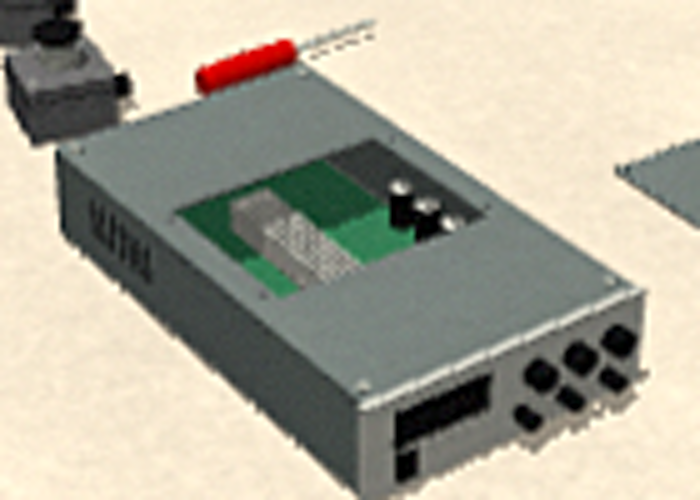

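The side crop (700x500) shows the bar's +y end at crop (245,205), which is about pixel (309,201). Bare floor shows beyond it, so end_a is at about y=117 mm in the supply frame. The chosen stop box is right at (270,170), with its gland on +x. I'll press the button first.

Request:
carry_out --motion '[[[-0.1,0,0],0.02],[[-0.25,0,0],0.04],[[-0.45,0,0],0.06],[[-0.65,0,0],0.08],[[-0.85,0.01,0],0.1],[[-0.95,0.02,0.1],0.12],[[-1,0.02,0.2],0.14],[[-1,0.02,0.3],0.156],[[-1,0.02,0.3],0.156]]' --hand 1 --force 20

```text
time_s: 2.4
ee_pos: [0.4208, 0.4105, 0.1429]
eef_rot: [-3.138, 0.002, 1.708]
force: [-0.5, 0.5, -0.3]
grip_width: 0.0255
grip_force: 0.0
```

```bash
cat >> h.py <<'E'
C=np.array([.5437,.055]);T=np.radians(8.55);X=np.array([np.cos(T),np.sin(T)]);Y=np.array([-X[1],X[0]])
def sf(P):
    P=np.atleast_2d(P);return np.c_[(P[:,:2]-C)@X,(P[:,:2]-C)@Y,P[:,2]]*1000
def fs(x,y,z): return np.r_[C+X*x/1000+Y*y/1000,z/1000]
def go(tgt,yaw=None):
    o=ctrl.get_obs();M=R.from_euler('xyz',o["eef_rot"]);s=M.inv().apply(np.array(tgt)-o["ee_pos"])/.2
    y=np.degrees(o["eef_rot"][2]);print("t",o["time_s"],"pos",o["ee_pos"].round(4),"sf",sf(o["ee_pos"]).round(1),"yaw",y.round(2),"F",o["force"].round(1),"w",round(o["grip_width"],4),round(o["grip_force"],1))
    print("shift",s.round(4),"turn",None if yaw is None else round(-((yaw-y+90)%180-90)/360,4))
E
python3 -c "
from h import *
go([.474,.387,.1],98)"
```

```text
t 2.4 pos [0.4208 0.4105 0.1429] sf [[-68.7 369.9 142.9]] yaw 97.89 F [-0.5  0.5 -0.3] w 0.0255 0.0
shift [-0.1525  0.2483  0.2137] turn -0.0003
```

Request:
carry_out --motion '[[[-0.08,0.12,0.03],0],[[-0.152,0.248,0.1],0],[[-0.152,0.248,0.2],0],[[-0.152,0.248,0.25],0],[[-0.152,0.248,0.25],0],[[-0.152,0.248,0.285],0],[[-0.152,0.248,0.31],0],[[-0.152,0.248,0.335],0],[[-0.152,0.248,0.335],0]]'

```text
time_s: 3.3
ee_pos: [0.4748, 0.3888, 0.0787]
eef_rot: [3.141, -0.001, 1.711]
force: [-2.0, 1.1, 7.4]
grip_width: 0.0005
grip_force: 3.1
```

```bash
python3 -c "
from h import *
go([.474,.387,.075],98)"
```

```text
t 3.3 pos [0.4748 0.3888 0.0787] sf [[-18.5 340.4  78.7]] yaw 98.04 F [-2.   1.1  7.4] w 0.0005 3.1
shift [-0.0085 -0.0052  0.0187] turn 0.0001
```

Request:
carry_out --motion '[[[0,0,0.01],0],[[0,0,0.02],0],[[0,0,0.03],0],[[0,0,0.03],0],[[0,0,0.03],0]]'

```text
time_s: 3.8
ee_pos: [0.4751, 0.3892, 0.0762]
eef_rot: [3.139, -0.002, 1.711]
force: [-11.9, -5.9, 32.4]
grip_width: 0.0001
grip_force: 16.0
```

The button hit its stop: 32 N at z=0.0762. Now up and over the hatch.

Request:
carry_out --motion '[[[0,0,-0.1],0],[[0,0,-0.3],0],[[0,0,-0.5],0],[[-0.02,0,-0.6],0]]' --hand -0.28

```text
time_s: 4.2
ee_pos: [0.4758, 0.3851, 0.1962]
eef_rot: [3.138, -0.002, 1.711]
force: [0.8, 0.5, -0.2]
grip_width: 0.0288
grip_force: 0.0
```

```bash
python3 -c "
from h import *
go(fs(1.2,45,110),98.2);print(fs(1.2,45,110))"
```

```text
t 4.2 pos [0.4758 0.3851 0.1962] sf [[-18.1 336.5 196.2]] yaw 98.05 F [ 0.8  0.5 -0.2] w 0.0288 0.0
shift [-1.4575  0.1075  0.4288] turn -0.0004
[0.5381964 0.0996783 0.11     ]
```

Request:
carry_out --motion '[[[-0.1,0,0],0],[[-0.25,0,0],0],[[-0.45,0.05,0],0],[[-0.65,0.1,0],0],[[-0.85,0.1,0],0],[[-0.95,0.1,0],0],[[-1,0.107,0],0],[[-1,0.107,0],0]]'

```text
time_s: 5.0
ee_pos: [0.5246, 0.1888, 0.1926]
eef_rot: [3.141, -0.0, 1.71]
force: [0.3, 0.2, 0.1]
grip_width: 0.0601
grip_force: 0.0
```

Request:
carry_out --motion '[[[-0.1,0,0],0],[[-0.25,0,0],0],[[-0.38,0,0.05],0],[[-0.44,0,0.15],0],[[-0.44,0,0.3],0],[[-0.44,0,0.4],0],[[-0.44,0,0.4],0]]'

```text
time_s: 5.7
ee_pos: [0.5353, 0.1031, 0.11]
eef_rot: [-3.137, -0.0, 1.712]
force: [0.3, -1.0, 0.9]
grip_width: 0.0602
grip_force: 0.0
```

Run:
```python
from h import *
go(fs(1.2,45,13),98.2)
p,d=camera("top");q,e=camera("side")
o=np.hstack([p[120:270,230:420],q[140:290,240:430]]);cv2.imwrite("pics/pre.png",np.clip(cv2.resize(o,(800,316),interpolation=2)*1.6,0,255).astype(np.uint8))
```

```text
t 5.7 pos [0.5353 0.1031 0.11  ] sf [[ -1.1  48.8 110. ]] yaw 98.08 F [ 0.3 -1.   0.9] w 0.0602 0.0
shift [-0.0192  0.0139  0.4847] turn -0.0003
```

View pics/pre.png

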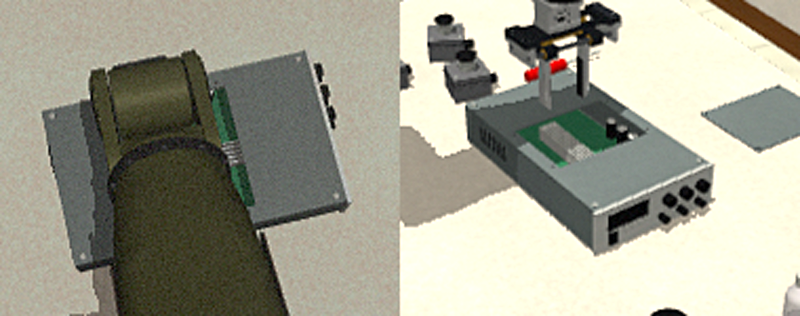

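The right half shows the fingers above the hatch, straddling the bar near (560,95). The left half shows the bar's visible stub at (235,152). Descending.

Request:
carry_out --motion '[[[-0.022,0.012,0.08],0],[[-0.022,0.012,0.2],0],[[-0.022,0.012,0.3],0],[[-0.022,0.012,0.4],0],[[-0.022,0.012,0.45],0],[[-0.022,0.012,0.48],0],[[-0.022,0.012,0.48],0]]'

```text
time_s: 6.5
ee_pos: [0.5399, 0.0984, 0.0168]
eef_rot: [3.141, -0.0, 1.711]
force: [-0.8, -0.2, 0.0]
grip_width: 0.0602
grip_force: 0.0
```

Request:
carry_out --motion '[[[0,0,0],0],[[0,0,0],0],[[0,0,0],0],[[0,0,0],0],[[0,0,0],0]]' --hand 1 --force 8

```text
time_s: 7.0
ee_pos: [0.5399, 0.0982, 0.0169]
eef_rot: [3.141, -0.0, 1.71]
force: [-0.3, 0.7, 3.1]
grip_width: 0.0301
grip_force: 8.0
```

Request:
carry_out --motion '[[[-0.04,0,0],0],[[-0.1,0,0],0],[[-0.16,0,0],0],[[-0.22,0,0],0],[[-0.26,0,0],0],[[-0.285,0,0],0],[[-0.285,0,0],0],[[-0.285,0,0],0]]'

```text
time_s: 7.8
ee_pos: [0.548, 0.0405, 0.0169]
eef_rot: [3.141, 0.001, 1.71]
force: [0.8, -4.4, 5.0]
grip_width: 0.0298
grip_force: 8.0
```

Request:
carry_out --motion '[[[0,0,0],0],[[0,0,0],0],[[0,0,0],0]]' --hand -0.1

```text
time_s: 8.1
ee_pos: [0.5474, 0.0416, 0.0162]
eef_rot: [-3.141, -0.0, 1.711]
force: [-0.2, -0.1, -0.1]
grip_width: 0.0499
grip_force: 0.0
```

Run:
```python
from h import *
go(fs(1.2,36,15),98.2)
q,d=camera("side")
cv2.imwrite("pics/slid.png",np.clip(cv2.resize(q[150:270,250:410],(800,600),interpolation=2)*1.6,0,255).astype(np.uint8))
vv,uu=np.mgrid[0:400,0:640];S=sf(world("side",np.c_[uu.ravel(),vv.ravel()],d.ravel())).reshape(400,640,3)
for y in range(-40,140,8):
    b=(abs(S[...,1]-y)<4)&(abs(S[...,0])<13)&(S[...,2]<65)&(d>0)
    if b.any():print(y,b.sum(),np.percentile(S[b][:,2],[10,90]).round(0),end=" | ")
```

```text
t 8.1 pos [0.5474 0.0416 0.0162] sf [[  1.6 -13.8  16.2]] yaw 98.01 F [-0.2 -0.1 -0.1] w 0.0499 0.0
shift [ 0.249  -0.0044  0.0061] turn -0.0005
-8 5 [32. 35.] | 0 6 [30. 34.] | 8 5 [30. 36.] | 16 4 [29. 34.] | 32 4 [13. 33.] | 40 10 [15. 33.] | 48 9 [ 8. 35.] | 56 4 [10. 33.] | 64 3 [ 9. 12.] | 72 7 [ 7. 13.] | 80 6 [ 8. 11.] | 88 10 [ 8. 13.] | 96 8 [ 7. 12.] | 104 7 [ 9. 12.] | 112 9 [ 6. 10.] | 120 7 [7. 9.] | 128 9 [ 8. 11.] | 136 8 [ 8. 12.] |
```

View pics/slid.png

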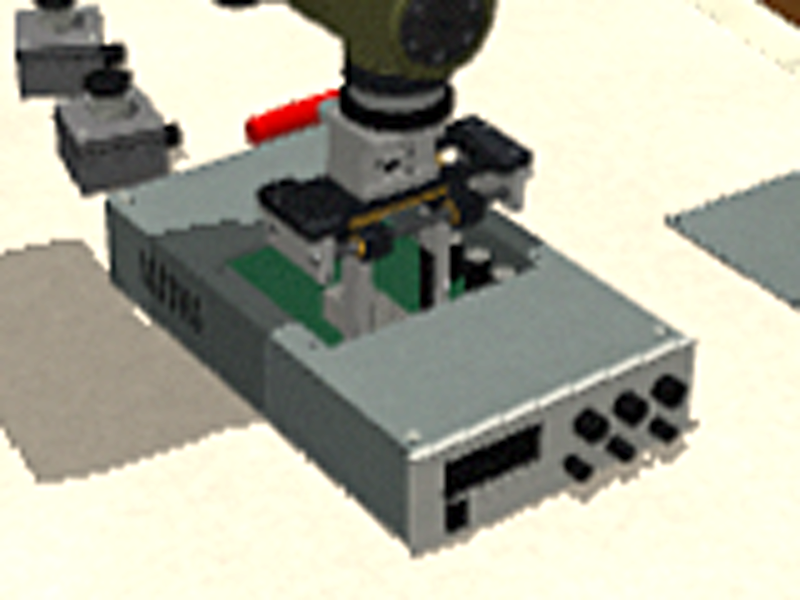

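The picture shows the gripper in the hatch with the fingers open at crop (345,290) and (435,270). The depth data puts end A at about y=60 in the supply frame, inside the hatch edge. I'll regrip nearer that end.

Request:
carry_out --motion '[[[0.04,0,0],0],[[0.1,0,0],0],[[0.16,0,0],0],[[0.21,0,0],0],[[0.245,0,0],0],[[0.245,0,0],0],[[0.245,0,0],0]]'

```text
time_s: 8.85
ee_pos: [0.5407, 0.0903, 0.0164]
eef_rot: [-3.142, 0.0, 1.711]
force: [0.1, -0.2, -0.1]
grip_width: 0.0518
grip_force: 0.0
```

Request:
carry_out --motion '[[[0,0,0],0],[[0,0,0],0],[[0,0,0],0],[[0,0,0],0]]' --hand 1 --force 5

```text
time_s: 9.25
ee_pos: [0.5408, 0.0899, 0.0164]
eef_rot: [-3.142, 0.0, 1.71]
force: [0.3, -2.1, -0.1]
grip_width: 0.0301
grip_force: 5.0
```

Request:
carry_out --motion '[[[0,0,-0.03],0],[[0,0,-0.06],0],[[0,0,-0.1],0],[[0,0,-0.14],0],[[0,0,-0.14],0],[[0,0,-0.14],0]]'

```text
time_s: 9.85
ee_pos: [0.5408, 0.0903, 0.0448]
eef_rot: [3.141, -0.0, 1.711]
force: [0.3, 1.1, -0.5]
grip_width: 0.0301
grip_force: 5.0
```

```bash
cat >> h.py <<'E'
def look():
    go(fs(1.2,36,15),98.2)
    q,d=camera("side");vv,uu=np.mgrid[0:400,0:640];S=sf(world("side",np.c_[uu.ravel(),vv.ravel()],d.ravel())).reshape(400,640,3)
    r=finder.cut_out("side","heatsink")
    for x in r[:1]:
        k=x["mask"]&(d>0);W=S[k];g=abs(W[:,0]-1)<18;W=W[g];print("bar",x["conf"],g.sum())
        for y in range(-200,260,16):
            b=abs(W[:,1]-y)<8
            if b.sum()>2:print(y,np.percentile(W[b][:,2],[10,90]).round(),end=" | ")
    return q
def save(q,n,u=230,v=110,w=200,h=150): cv2.imwrite(f"pics/{n}.png",np.clip(cv2.resize(q[v:v+h,u:u+w],(800,600),interpolation=2)*1.6,0,255).astype(np.uint8))
E
python3 -c "
from h import *
save(look(),'lift1')"
```

```text
t 9.85 pos [0.5408 0.0903 0.0448] sf [[ 2.4 35.4 44.8]] yaw 98.02 F [ 0.3  1.1 -0.5] w 0.0301 5.0
shift [ 0.0032 -0.0062  0.1488] turn -0.0005
bar 0.66 168
-24 [48. 56.] | -8 [43. 57.] | 8 [43. 60.] | 24 [49. 61.] | 40 [59. 64.] |
```

View pics/lift1.png

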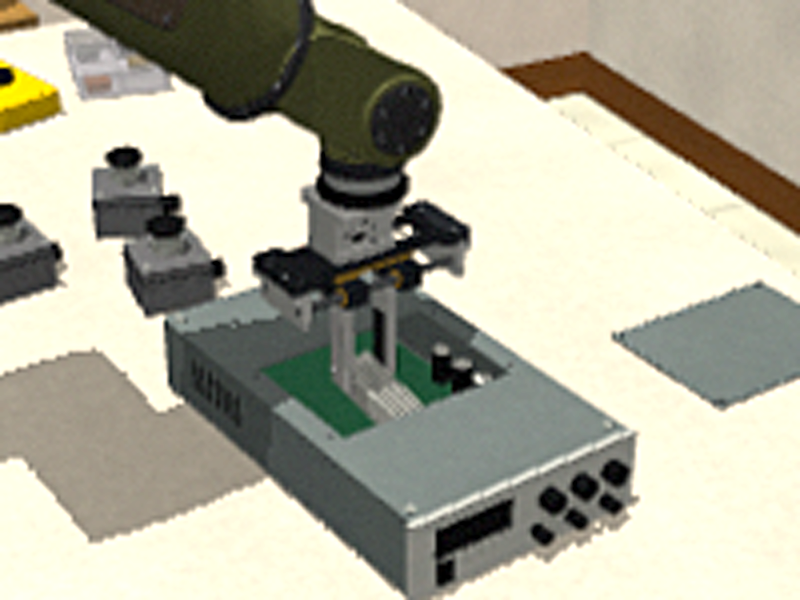

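The bar is drooping as intended: visible at crop (385,390), tilted about 7°, with end B still on the floor. Continuing.

Request:
carry_out --motion '[[[0,0,-0.03],0],[[0,0,-0.07],0],[[0,0,-0.11],0],[[0,0,-0.15],0],[[0,0,-0.19],0],[[0,0,-0.215],0],[[0,0,-0.215],0],[[0,0,-0.215],0]]'

```text
time_s: 10.75
ee_pos: [0.5407, 0.0903, 0.0874]
eef_rot: [3.142, -0.0, 1.711]
force: [0.1, 1.8, -0.3]
grip_width: 0.0298
grip_force: 5.0
```

```bash
python3 -c "
from h import *
look()"
```

```text
t 10.75 pos [0.5407 0.0903 0.0874] sf [[ 2.3 35.4 87.4]] yaw 98.02 F [ 0.1  1.8 -0.3] w 0.0298 5.0
shift [ 0.003  -0.0055  0.3622] turn -0.0005
bar 0.86 304
-56 [69. 75.] | -40 [67. 79.] | -24 [65. 85.] | -8 [71. 91.] | 8 [80. 96.] | 24 [ 83. 106.] | 40 [ 97. 108.] | 56 [106. 107.] |
```

Request:
carry_out --motion '[[[0.03,0,-0.02],0],[[0.06,0,-0.04],0],[[0.09,0,-0.06],0],[[0.12,0,-0.085],0],[[0.15,0,-0.105],0],[[0.18,0,-0.125],0],[[0.21,0,-0.145],0],[[0.235,0,-0.165],0],[[0.235,0,-0.165],0],[[0.235,0,-0.165],0]]'

```text
time_s: 11.85
ee_pos: [0.5342, 0.1369, 0.1206]
eef_rot: [3.141, -0.0, 1.711]
force: [-0.2, 0.6, 0.3]
grip_width: 0.0297
grip_force: 5.0
```

```bash
python3 -c "
from h import *
save(look(),'lift2')"
```

```text
t 11.85 pos [0.5342 0.1369 0.1206] sf [[  2.8  82.4 120.6]] yaw 98.02 F [-0.2  0.6  0.3] w 0.0297 5.0
shift [-0.2322 -0.0062  0.5279] turn -0.0005
bar 0.75 449
-40 [60. 71.] | -24 [62. 80.] | -8 [65. 88.] | 8 [74. 97.] | 24 [ 86. 106.] | 40 [ 95. 115.] | 56 [106. 125.] | 72 [110. 135.] | 88 [128. 140.] |
```

View pics/lift2.png

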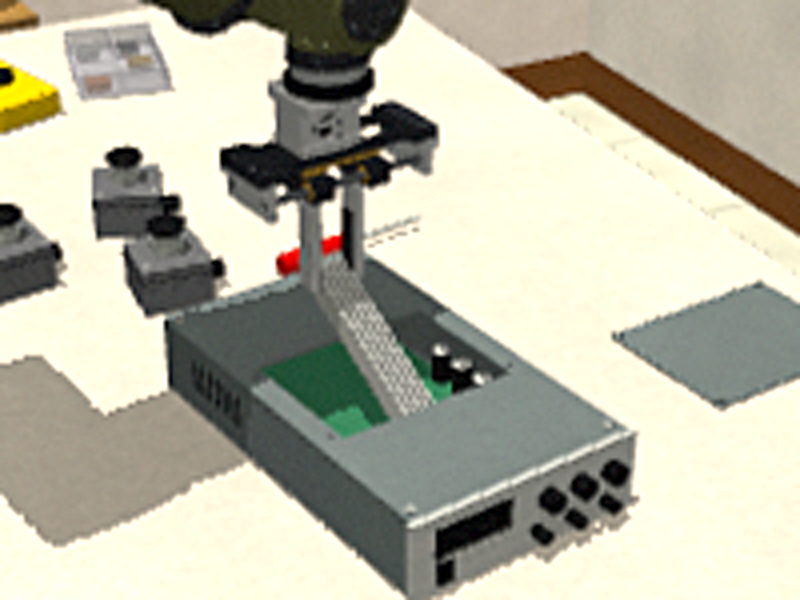

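The bar is at about 30°, with end A out above the cover near crop (340,270) and B still inside. I'll clamp hard and draw it out along its axis.

Request:
carry_out --motion '[[[0,0,0],0],[[0,0,0],0],[[0.04,0,-0.025],0],[[0.09,0,-0.055],0],[[0.14,0,-0.085],0],[[0.19,0,-0.115],0],[[0.24,0,-0.145],0],[[0.27,0,-0.17],0],[[0.27,0,-0.17],0]]' --hand 1 --force 60

```text
time_s: 12.85
ee_pos: [0.5268, 0.1912, 0.1553]
eef_rot: [3.14, -0.0, 1.712]
force: [-0.0, -0.3, -2.2]
grip_width: 0.0295
grip_force: 60.0
```

```bash
python3 -c "
from h import *
look()"
```

```text
t 12.85 pos [0.5268 0.1912 0.1553] sf [[  3.5 137.2 155.3]] yaw 98.07 F [-0.  -0.3 -2.2] w 0.0295 60.0
shift [-0.506  -0.0081  0.7012] turn -0.0004
bar 0.91 652
-40 [61. 72.] | -24 [62. 82.] | -8 [69. 90.] | 8 [77. 99.] | 24 [ 88. 109.] | 40 [ 98. 120.] | 56 [106. 130.] | 72 [115. 139.] | 88 [123. 148.] | 104 [135. 155.] | 120 [145. 167.] | 136 [155. 175.] | 152 [164. 178.] |
```

The tilt holds at 30° under the hard grip. Lifting straight up.

Request:
carry_out --motion '[[[0,0,-0.03],0],[[0,0,-0.08],0],[[0,0,-0.15],0],[[0,0,-0.23],0],[[0,0,-0.3],0],[[0,0,-0.36],0],[[0,0,-0.4],0],[[0,0,-0.42],0],[[0,0,-0.42],0]]'

```text
time_s: 13.85
ee_pos: [0.5267, 0.1903, 0.2387]
eef_rot: [3.141, -0.0, 1.711]
force: [-1.0, -0.1, -2.0]
grip_width: 0.0295
grip_force: 60.0
```

```bash
python3 -c "
from h import *
look()"
```

```text
t 13.85 pos [0.5267 0.1903 0.2387] sf [[  3.3 136.3 238.7]] yaw 98.01 F [-1.  -0.1 -2. ] w 0.0295 60.0
shift [-0.5015 -0.0062  1.1186] turn -0.0005
bar 0.63 679
-56 [144. 151.] | -40 [134. 155.] | -24 [145. 166.] | -8 [155. 173.] | 8 [164. 184.] | 24 [177. 194.] | 40 [190. 204.] | 56 [194. 213.] | 72 [200. 221.] | 88 [208. 230.] | 104 [218. 239.] | 120 [226. 250.] | 136 [237. 259.] |
```

Request:
carry_out --motion '[[[-0.04,0,0],0],[[-0.1,0,0],0],[[-0.17,0,0],0],[[-0.22,0,0.03],0],[[-0.25,0,0.08],0],[[-0.25,0,0.13],0],[[-0.25,0,0.18],0],[[-0.25,0,0.21],0],[[-0.25,0,0.22],0],[[-0.25,0,0.22],0]]'

```text
time_s: 14.95
ee_pos: [0.5335, 0.141, 0.1942]
eef_rot: [-3.141, 0.0, 1.711]
force: [-0.0, 0.6, -1.8]
grip_width: 0.0295
grip_force: 60.0
```

Request:
carry_out --motion '[[[0,0,0],0],[[0,0,0],0],[[0,0,0.01],0],[[0.005,0,0.04],0],[[0.015,0,0.07],0],[[0.025,0,0.1],0],[[0.035,0,0.13],0],[[0.045,0,0.16],0],[[0.055,0,0.2],0],[[0.065,0,0.23],0],[[0.07,0,0.25],0],[[0.07,0,0.25],0]]' --force 5

```text
time_s: 16.15
ee_pos: [0.5314, 0.1546, 0.1438]
eef_rot: [-3.141, 0.0, 1.711]
force: [0.5, 0.1, -1.5]
grip_width: 0.0301
grip_force: 5.0
```

```bash
python3 -c "
from h import *
look()"
```

```text
t 16.15 pos [0.5314 0.1546 0.1438] sf [[  2.7 100.4 143.8]] yaw 98.02 F [ 0.5  0.1 -1.5] w 0.0301 5.0
shift [-0.3217 -0.0038  0.6439] turn -0.0005
bar 0.62 660
-104 [ 84. 103.] | -88 [ 88. 108.] | -72 [ 94. 112.] | -56 [ 97. 117.] | -40 [100. 120.] | -24 [105. 124.] | -8 [111. 129.] | 8 [115. 135.] | 24 [120. 139.] | 40 [123. 144.] | 56 [132. 148.] | 72 [132. 152.] | 88 [138. 158.] | 104 [153. 162.] |
```

Request:
carry_out --motion '[[[0.005,0,0.03],0],[[0.01,0,0.07],0],[[0.015,0,0.11],0],[[0.02,0,0.15],0],[[0.025,0,0.19],0],[[0.03,0,0.22],0],[[0.035,0,0.25],0],[[0.035,0,0.27],0],[[0.035,0,0.28],0],[[0.035,0,0.28],0]]'

```text
time_s: 17.25
ee_pos: [0.5307, 0.1615, 0.0883]
eef_rot: [-3.141, -0.0, 1.711]
force: [0.1, 0.8, -1.6]
grip_width: 0.0301
grip_force: 5.0
```

```bash
python3 -c "
from h import *
look()"
```

```text
t 17.25 pos [0.5307 0.1615 0.0883] sf [[  3.  107.3  88.3]] yaw 98.01 F [ 0.1  0.8 -1.6] w 0.0301 5.0
shift [-0.3563 -0.0054  0.3666] turn -0.0005
bar 0.96 589
-104 [ 80. 101.] | -88 [ 86. 102.] | -72 [ 83. 103.] | -56 [ 84. 102.] | -40 [ 84. 103.] | -24 [ 83. 103.] | -8 [ 83. 103.] | 8 [ 85. 103.] | 24 [ 83. 103.] | 40 [ 84. 103.] | 56 [ 85. 103.] | 72 [ 80. 103.] | 88 [ 79. 104.] | 104 [ 80. 105.] | 120 [100. 104.] |
```

Level on the cover, spanning the hatch. I'll regrip at the bar's middle (y about 15) for a secure level hold.

Request:
carry_out --motion '[[[0,0,0],0],[[0,0,0],0],[[0,0,0],0],[[-0.04,0,0],0],[[-0.12,0,0],0],[[-0.22,0,0],0],[[-0.32,0,0],0],[[-0.41,0,0],0],[[-0.46,0,0],0],[[-0.46,0,0.03],0],[[-0.46,0,0.07],0],[[-0.46,0,0.07],0]]' --hand -0.1

```text
time_s: 18.55
ee_pos: [0.5427, 0.0709, 0.0729]
eef_rot: [-3.139, -0.0, 1.711]
force: [0.4, 0.1, -0.2]
grip_width: 0.0515
grip_force: 0.0
```

Request:
carry_out --motion '[[[0,0,0],0],[[0,0,0],0],[[0,0,0],0],[[0,0,0],0],[[0,0,0],0]]' --hand 1 --force 50

```text
time_s: 19.05
ee_pos: [0.5436, 0.0706, 0.0746]
eef_rot: [3.141, -0.0, 1.711]
force: [-0.2, 2.1, 0.7]
grip_width: 0.0298
grip_force: 50.0
```

Request:
carry_out --motion '[[[0,0,-0.03],0],[[0,0,-0.1],0],[[0,0,-0.2],0],[[0,0,-0.3],0],[[0,0,-0.4],0],[[0,0,-0.5],0],[[0,0,-0.57],0],[[0,0,-0.6],0],[[0,0,-0.6],0],[[0,0,-0.6],0],[[0,0,-0.6],0]]'

```text
time_s: 20.15
ee_pos: [0.5432, 0.0704, 0.1935]
eef_rot: [-3.14, -0.0, 1.711]
force: [0.8, -0.6, -2.1]
grip_width: 0.0296
grip_force: 50.0
```

```bash
python3 -c "
from h import *
save(look(),'end')"
```

```text
t 20.15 pos [0.5432 0.0704 0.1935] sf [[  1.8  15.3 193.5]] yaw 98.01 F [ 0.8 -0.6 -2.1] w 0.0296 50.0
shift [ 0.1035 -0.0023  0.8926] turn -0.0005
bar 0.86 522
-104 [200. 219.] | -88 [204. 222.] | -72 [203. 221.] | -56 [203. 221.] | -40 [200. 222.] | -24 [203. 222.] | -8 [206. 222.] | 8 [205. 229.] | 24 [217. 221.] | 40 [204. 221.] | 56 [200. 221.] | 72 [200. 221.] | 88 [204. 221.] | 104 [201. 221.] | 120 [201. 219.] |
```

View pics/end.png

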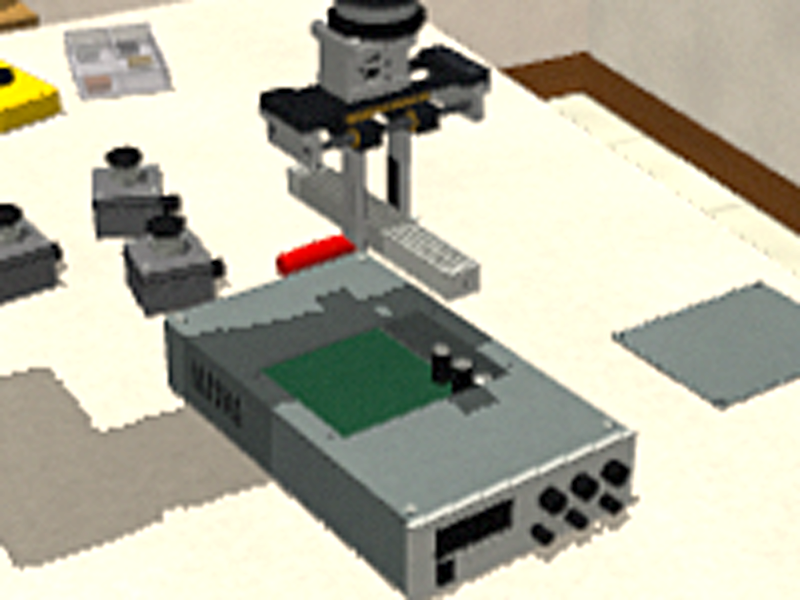

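The bar is held level at its middle, spanning crop (290,180) to (465,280). Its underside is about 196 mm above the bench (118 mm above the cover), clear of everything. Handing in.

```bash
python3 -c "
from station import ctrl
print(ctrl.hand_in())"
```

```text
the job is handed in; nothing more can be done
None
```

I handed the job in at about 20 s of the 54 s limit; no verdict came back. I pressed the stop button to its stop, then drew the heat sink bar out diagonally, end A first. It finished held level in the gripper about 118 mm above the cover.

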